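Find the hanging point of a cordless nutrunner on the balancing edge

TASK

The long in-line nutrunner on the rubber mat is to hang from a spring balancer, so we need its balance point. Lift it and lay the middle of its housing gently across the narrow steel edge of the balancing rest, right way up and square to the edge; then, keeping hold of it, slide it along by feel until neither end is heavy. Let go only then and leave it lying level on the edge alone; neither end may touch the bench, and nothing else may be disturbed.

Things in the scene. Friction and masses are not known exactly. Their poses are not given: they have to be found in the camera images.
- nutrunner_mid (a point): middle of the nutrunner's housing, half-way up, 17 mm above its flat underside; its length runs along y, z is up. The grey plastic housing is a plain bar 34 x 34 mm in section from y = -100 to +100 mm (lay the edge under it, grip it across anywhere). The slim round gear head ends at y = -172 mm, the black battery pack (same section as the housing) at +172 mm.
- nutrunner: the same in-line nutrunner, 345 mm long; origin at the middle of the housing's underside, axes as nutrunner_mid. Pack and head come in lighter and heavier makes that look alike: it weighs 0.45 to 0.9 kg, and its centre of mass lies on its middle line, anywhere from y = -25 to +65 mm. It starts on the mat.
- rest: balancing rest, a steel block bolted to the bench: foot 110 x 64 mm, a web, and on it a strip whose top, the edge, is a level flat land 8 mm wide and 92 mm long, 60 mm above the bench. Origin at the middle of its underside; the edge runs along its x, so a part laid squarely across lies along its y.
- rest_edge (a point): the middle of the top of the rest's edge, 60 mm above the bench; same axes as the rest
- mat: black rubber mat, 120 x 520 x 4 mm, fixed; origin at the middle of its underside
- table: the wooden bench top, its surface at height 0
- screwdriver: bystander: screwdriver with a black handle, 180 mm long, lying at the right; origin at the middle of its underside
- wrench: bystander: steel spanner, 160 mm, lying flat at the left; origin at the middle of its underside
- cutter: bystander: annular cutter, 46 mm across and 60 mm high, standing beyond the rest; origin at the middle of its underside
- socket: bystander: steel hex socket, 24 mm across and 30 mm high, standing on the mat's right-hand (-y) end; origin at the middle of its underside
- spare_pack: bystander: spare battery pack, 34 x 72 x 34 mm, at the left; origin at the middle of its underside
- meter: bystander: red multimeter, 78 x 150 x 34 mm, lying at the right; origin at the middle of its underside
- oil_can: bystander: small can, 52 mm across and 110 mm high, at the left; origin at the middle of its underside
Mind the look-alikes: they are no part of the job. Leave any blue or purple look-alike of the rest alone.

How it is judged:
On the way, in this order (a step that is already met when the one before it is completed fails the run):
1. the nutrunner is lifted clear of the mat (height (world z) of nutrunner_mid above 0.04 m), for 0.1 s.
2. still held, it bears on the edge, squarely across, with the middle of its housing on it (within 15 mm) (contact force between nutrunner and rest above 1.5 N and contact force between the fingers and nutrunner above 1 N and angle between the y axis of nutrunner and the y axis of rest, either way round below 0.25 rad and contact force between nutrunner and mat below 0.2 N and y of nutrunner_mid in the frame of rest_edge between -0.015 and 0.015 m), for 0.3 s.
At the end, for the whole second after the job is handed in: The nutrunner lies by itself on the rest's edge and nothing else, right way up, level within 3.4 degrees and square across the edge within 11 degrees, released by the gripper and at rest but for a slight tremble (below 0.15 rad/s) (contact force between nutrunner and rest above 3 N and contact force between the fingers and nutrunner below 0.1 N and contact force between nutrunner and table below 0.1 N and contact force between nutrunner and mat below 0.1 N and angle between nutrunner's own z axis and vertical below 0.06 rad and angle between the y axis of nutrunner and the y axis of rest, either way round below 0.2 rad and z of nutrunner_mid in the frame of rest_edge between 0.014 and 0.021 m and linear speed of nutrunner below 0.02 m/s and angular speed of nutrunner below 0.15 rad/s); the robot touches nothing.
It fails at once if the nutrunner strikes or is set on the wooden bench (over 2 N) (contact force between nutrunner and table above 2 N).
It fails at once if the nutrunner is pressed or dropped on the edge with more than 25 N (contact force between nutrunner and rest above 25 N).
It fails at once if a bystander is shifted by more than 20 mm (distance of any of screwdriver, wrench, cutter, socket, spare_pack, meter, oil_can from where it was at the start of the episode above 0.02 m).
It also fails if it takes over 72 s, if anything falls off the work surface, if the arm or the gripper's body presses on something with over 40 N, if the wrist force passes 120 N, or if a joint passes its speed limit or range.

ROBOT

A 7-joint arm with a two-finger parallel gripper is mounted at the origin on the work surface. World frame = base frame: x ahead of the robot, y to its left, z up, the work surface at z = 0. Lengths are in m, angles in rad, forces in N, time in s.
With the tool pointing down it reaches from about 0.4 to 0.9 m from the base axis. Payload 5.6 kg.
Tool frame: the origin (TCP) lies midway between the tips of the shut fingers; the grasp point (between the pads) lies 19 mm behind it; z points along the fingers, y is the line along which they close (so a half turn about z gives the same grasp; the last joint's range is limited). The gripper opens to 92 mm and grips with 3 to 60 N. Pads are 20 mm wide; open, the fingers measure 128 mm over their backs; the gripper's body (75 mm by 189 mm) begins 69 mm behind the grasp point.
Start: joints at [-1.25, 0.468, -0.012, 1.603, 0.006, 1.071, -0.056], TCP at [0.231, 0.607, 0.215] pointing down, gripper open.
Joint ranges: [-2.53, 2.53], [-0.31, 2.02], [-1.57, 1.55], [0.28, 2.44], [-1.29, 4.43], [0.15, 1.84], [-2.92, 2.92]. Speed limits (rad/s): [2.57, 2.57, 3.14, 3.14, 3.14, 3.14, 3.14].

INTERFACE

Orientations are given as [roll, pitch, yaw] about the fixed x, y, z axes, in that order (R = Rz(yaw) Ry(pitch) Rx(roll)).
In Python, from rig import robot, vision gives the robot as it stands.
- The arm moves only by the tool jog_arm, never from a script. Its arguments are lists of equal length, an entry for each row: "slide": the shift along the tool's x, y, z in cm, a list of three; "dr": the turn, a rotation vector about the tool's x, y, z in degrees, a list of three; "grip": the opening, from 0 (shut) to 1 (fully open). A call has 1 to 10 rows; each row is the pose to reach, as a shift and turn from the pose commanded when the call began, along the tool's axes at that moment; what a row does not reach only later rows make up. A row lasts 1/8 s, in which the tool goes at most 62.5 mm and 10.7 degrees, less where a joint would pass 70% of its speed; a pose out of reach is approached as far as the arm can. A call with a gripper value outside its range is refused whole. The fingers move at their own pace and stop on an object; "squeeze" is the grip in N (left out, the last holds). Time passes only in rows, so rows that repeat a pose let the fingers close. It gives the time, the measured TCP pose, the force, the opening and the grip force at its end, in the units of the state.
- robot.state(): the state, without advancing time (a new reading comes with each control period).
- vision.read_camera(name): name is "side" or "top" or "wrist"; returns (picture, depth): 384x512x3 uint8, red, green, blue; 384x512 float32, m along the optical axis (not along the pixel's ray), 0 where there is no reading.
- vision.calibration(name): a dict with "fx", "fy", "cx", "cy" (pixels), "world_to_cam" (4x4, takes a point from world to camera coordinates). Camera axes: x right, y down, z forward; pixel columns grow to the right and rows downward; lengths in m; the calibration is good to about 2 mm. A picture is of the moment at which its call begins: read the wrist's pose just before it. calibration takes no time and is no camera call; for the wrist camera it gives the pose at the moment of the call.
- robot.hand_in(): hands the job in; it is judged then, once.
The state is a dict: "time": time; "joints": joint angles; "dq": joint speeds; "tau": joint torques, N m; "ee_pos": TCP position; "tcp_rot": TCP orientation; "contact_force": force on the tool from outside, world axes, zero at the start; "moment": the same for the moment, N m; "width": finger opening in m; "finger_force": force on a finger pad.
Only numpy, scipy, OpenCV 4.12 (cv2) and the standard library are available. Lean on these libraries where they do the work, as an engineer would, in place of code of your own. Each camera call takes 0.05 s, during which the arm holds its last target. There are 200 camera calls.

## Working session

There is one attempt and no reset: what is moved stays moved. The work goes in short steps, Python scripts to look and compute and a tool call to move; the robot and the scene stay as the last step left them, time stands still between calls to the robot, and variables do not carry over. Pictures are saved under pics/ and viewed, at most 10 in all, crops included, and the job is handed in when it is done.

Besides the shell and the picture viewer there is one more tool, called after "Request:" in YAML: its name, and indented under it one key for each argument. jog_arm: Moves the arm, as the interface text tells. Its arguments: {"type":"object","properties":{"slide":{"type":"array"},"dr":{"type":"array"},"grip":{"type":"array"},"squeeze":{"type":"number"}},"required":["slide","dr","grip"]}

```bash
mkdir -p pics; ls
python3 - <<'E'
from rig import robot, vision
import cv2, numpy as np
for n in ("top","side"):
    p,d=vision.read_camera(n); np.savez(f"pics/{n}.npz",p=p,d=d); cv2.imwrite(f"pics/{n}1.png",cv2.resize(p[...,::-1],(800,600)))
    c=vision.calibration(n); print(n,c["fx"],c["cx"],c["cy"],np.round(c["world_to_cam"],3).tolist())
s=robot.state(); print(s)
E
```

```text
pics
top 451.2564911214258 250.49694369358554 188.86984962723653 [[0.015, -1.0, -0.011, -0.012], [-0.997, -0.014, -0.077, 0.573], [0.076, 0.012, -0.997, 1.489], [0.0, 0.0, 0.0, 1.0]]
side 421.4611023676037 254.36737915074326 191.73481907960627 [[0.842, -0.54, -0.018, -0.488], [-0.418, -0.631, -0.654, 0.294], [0.342, 0.558, -0.757, 1.22], [0.0, 0.0, 0.0, 1.0]]
{'time': 0.1, 'joints': array([-1.25001723,  0.46825354, -0.01161337,  1.60348832,  0.00602228,
        1.07140656, -0.05630426]), 'dq': array([ 0.00017873, -0.00199764,  0.00057751, -0.00315981, -0.00110015,
        0.00089143,  0.00138357]), 'tau': array([ 9.53281815e-04, -5.21646452e+01, -1.24362062e-02, -2.44361615e+01,
       -5.67967573e-02,  1.40047021e-02,  5.11688245e-05]), 'ee_pos': array([0.23115888, 0.60697001, 0.21377659]), 'tcp_rot': array([-3.14007629e+00,  1.26592797e-04,  2.77776480e+00]), 'contact_force': array([ 0.20171064, -0.08829407, -0.65266647]), 'moment': array([-0.03932023,  0.02413904, -0.00957467]), 'finger_force': 0.0, 'width': 0.09171324365809222}
```

View pics/top1.png

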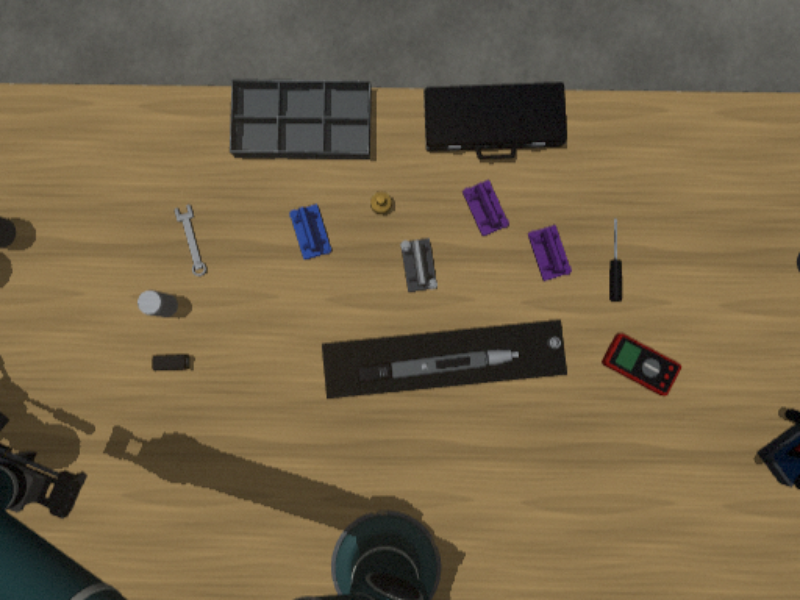

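View pics/side1.png

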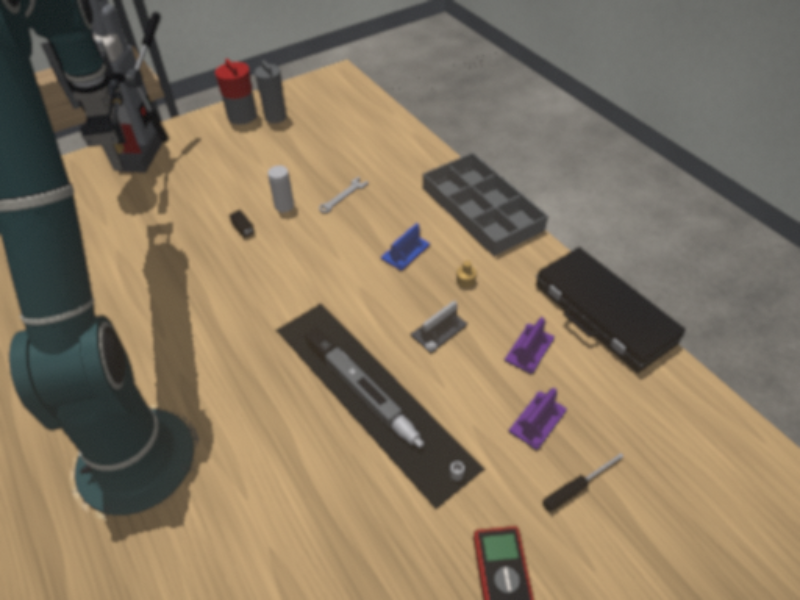

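Top view (800x600): the nutrunner is on the mat at about (440,364), with the pack left and the head right. Rest candidates are the grey steel one at (419,265), blue at (311,232), and purple at (486,208) and (549,252). The grey one fits, because it is bare steel and the coloured ones are excluded. I'll confirm it in a crop and measure by height masks.

```bash
cat > h.py <<'E'
import numpy as np, cv2
from rig import robot, vision
def cloud(n,d,c=None):
    c=c or vision.calibration(n); v,u=np.mgrid[:384,:512]
    P=np.stack([(u-c["cx"])/c["fx"]*d,(v-c["cy"])/c["fy"]*d,d,np.ones_like(d)],-1)
    W=P@np.linalg.inv(c["world_to_cam"]).T; W[d==0]=np.nan; return W[...,:3]
def ray(n,uv,z,c=None):
    c=c or vision.calibration(n); T=np.linalg.inv(c["world_to_cam"])
    r=T[:3,:3]@[(uv[0]-c["cx"])/c["fx"],(uv[1]-c["cy"])/c["fy"],1]; o=T[:3,3]; return o+r*(z-o[2])/r[2]
def pca(X):
    m=X[:,:2].mean(0); w,v=np.linalg.eigh(np.cov((X[:,:2]-m).T)); a=v[:,1]; t=(X[:,:2]-m)@a; b=(X[:,:2]-m)@v[:,0]
    return m,a,m+a*(t.max()+t.min())/2+v[:,0]*(b.max()+b.min())/2,np.ptp(t),np.ptp(b)
E
python3 - <<'E'
from h import *
f=np.load("pics/top.npz"); p,d=f["p"],f["d"]; W=cloud("top",d); Z=W[...,2]
def show(nm,box,lo,hi):
    u0,v0,u1,v1=[int(x*.64) for x in box]; m=np.zeros(Z.shape,bool); m[v0:v1,u0:u1]=1; m&=(Z>lo)&(Z<hi)
    X=W[m]; c,a,mid,L,B=pca(X); print(nm,len(X),"mean",c.round(4),"ax",a.round(4),"deg",np.degrees(np.arctan2(a[1],a[0])).round(2),"mid",mid.round(4),"LxB",L.round(4),B.round(4),"z",np.percentile(X[:,2],[5,50,95]).round(4))
    return m
show("nut",(330,325,535,395),.018,.06)
show("rest",(395,230,445,300),.045,.08)
show("restall",(395,230,445,300),.008,.08)
show("mat",(310,310,580,410),.0025,.012)
show("socket",(540,330,570,355),.012,.06)
show("cutter",(365,185,400,220),.02,.09)
# rays from colour: grey housing light vs black mat in saturation/value
g=cv2.cvtColor(p,cv2.COLOR_RGB2GRAY)
crop=np.hstack([cv2.resize(p[140:195,245:300],(400,400),interpolation=2),cv2.resize(p[215:245,205:345][:, :],(400,400),interpolation=2)])
c2=cv2.resize(p[140:250,205:345],(760,597),interpolation=2); cv2.imwrite("pics/crop.png",c2[...,::-1])
E
```

```text
nut 1015 mean [ 0.4279 -0.0943] ax [-0.1414  0.99  ] deg 98.13 mid [ 0.429  -0.1032] LxB 0.3431 0.0343 z [0.0265 0.0356 0.0417]
rest 145 mean [ 0.6414 -0.0604] ax [-0.9856 -0.1689] deg -170.28 mid [ 0.6429 -0.0602] LxB 0.0921 0.0177 z [0.0476 0.0553 0.0625]
restall 453 mean [ 0.6413 -0.0606] ax [-0.969 -0.247] deg -165.7 mid [ 0.643  -0.0637] LxB 0.1145 0.0846 z [0.0085 0.0156 0.0601]
mat 2604 mean [ 0.4449 -0.1192] ax [-0.0693  0.9976] deg 93.97 mid [ 0.439 -0.118] LxB 0.5831 0.2399 z [0.0027 0.0045 0.0087]
socket 45 mean [ 0.4788 -0.35  ] ax [0.0024 1.    ] deg 89.86 mid [ 0.4788 -0.3493] LxB 0.0217 0.0232 z [0.0131 0.0292 0.0351]
cutter 150 mean [0.7729 0.0228] ax [0.0806 0.9967] deg 85.38 mid [0.7754 0.0229] LxB 0.0446 0.0449 z [0.0237 0.0325 0.0579]
```

View pics/crop.png

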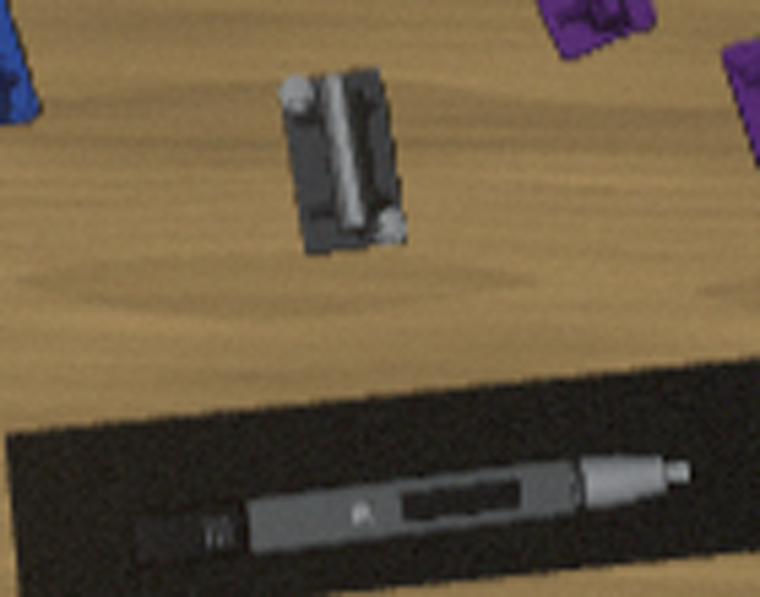

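The crop confirms the grey bare-steel rest: its edge runs from crop (333,78) to (355,225). The nutrunner's grey housing spans crop (248,525) to (580,490), with the black pack on the left (+y).

```bash
cat >> h.py <<'E'
from scipy.spatial.transform import Rotation as Ro
def go(p,yawdeg):
    s=robot.state(); R=Ro.from_euler("xyz",s["tcp_rot"]); G=Ro.from_euler("xyz",[180,0,yawdeg],degrees=True)
    print("t",round(s["time"],2),"ee",s["ee_pos"].round(4),"rpy",np.degrees(s["tcp_rot"]).round(2),"slide",(R.inv().apply(np.array(p)-s["ee_pos"])*100).round(2),"dr",np.degrees((R.inv()*G).as_rotvec()).round(2))
E
python3 - <<'E'
from h import *
k=760/140
for nm,pts,z in (("edge",[(333,78),(355,225)],.06),("hous",[(248,525),(580,490)],.038),("tool",[(137,540),(690,472)],.03)):
    q=[ray("top",(205+u/k,140+v/k),z)[:2] for u,v in pts]; e=q[0]-q[1]
    print(nm,np.round(q,4).tolist(),"mid",((q[0]+q[1])/2).round(4),"len",np.hypot(*e).round(4),"deg",np.degrees(np.arctan2(e[1],e[0])).round(2))
go([.43,-.09,.22],97.5)
E
```

```text
edge [[0.684, -0.0544], [0.595, -0.0688]] mid [ 0.6395 -0.0616] len 0.0902 deg 9.16
hous [[0.4138, -0.0069], [0.438, -0.2074]] mid [ 0.4259 -0.1072] len 0.202 deg 96.88
tool [[0.4034, 0.0606], [0.4498, -0.2752]] mid [ 0.4266 -0.1073] len 0.339 deg 97.87
t 0.1 ee [0.2312 0.607  0.2138] rpy [-1.7991e+02  1.0000e-02  1.5915e+02] slide [-43.38 -58.06  -0.53] dr [-7.000e-02  5.000e-02  6.165e+01]
```

Request:
jog_arm:
  slide:
    - [-4.3, -5.8, 0]
    - [-8.7, -11.6, 0]
    - [-13, -17.4, 0]
    - [-17.3, -23.2, 0]
    - [-21.7, -29, 0]
    - [-26, -34.8, 0]
    - [-30.4, -40.6, 0]
    - [-34.7, -46.4, 0]
    - [-39, -52.2, 0]
    - [-43.4, -58.1, -0.5]
  dr:
    - [0, 0, 6.2]
    - [0, 0, 12.3]
    - [0, 0, 18.5]
    - [0, 0, 24.7]
    - [0, 0, 30.8]
    - [0, 0, 37]
    - [0, 0, 43.2]
    - [0, 0, 49.3]
    - [0, 0, 55.5]
    - [0, 0, 61.7]
  grip: [1, 1, 1, 1, 1, 1, 1, 1, 1, 1]

```text
time: 1.35
ee_pos: [0.4028, 0.0046, 0.2166]
tcp_rot: [3.141, -0.001, 1.698]
contact_force: [0.7, -0.0, -0.1]
width: 0.092
finger_force: 0.0
```

Run:
```python
from h import *
go([.43,-.09,.22],97.5)
```

```text
t 1.35 ee [0.4028 0.0046 0.2166] rpy [ 1.7997e+02 -3.0000e-02  9.7270e+01] slide [-9.73  1.5  -0.34] dr [ 0.03 -0.03 -0.23]
```

Request:
jog_arm:
  slide:
    - [-5, 0.8, 0]
    - [-9.7, 1.5, 0]
    - [-9.7, 1.5, 0]
    - [-9.7, 1.5, 0]
  dr:
    - [0, 0, 0]
    - [0, 0, 0]
    - [0, 0, 0]
    - [0, 0, 0]
  grip: [1, 1, 1, 1]

```text
time: 1.85
ee_pos: [0.4297, -0.087, 0.2161]
tcp_rot: [-3.14, -0.001, 1.701]
contact_force: [0.0, 1.0, -0.1]
width: 0.0918
finger_force: 0.0
```

Run:
```python
from h import *
go([.4245,-.086,.1],97.4)
s=robot.state(); c=vision.calibration("wrist"); p,d=vision.read_camera("wrist"); np.savez("pics/w.npz",p=p,d=d); cv2.imwrite("pics/w1.png",cv2.resize(p[...,::-1],(640,480)))
W=cloud("wrist",d,c); m=(W[...,2]>.028)&(W[...,2]<.05)&(abs(W[...,0]-.43)<.05)
X=W[m]; a=pca(X); print(a, np.percentile(X[:,2],[5,50,95]), s["contact_force"],s["moment"])
```

```text
t 1.85 ee [ 0.4297 -0.087   0.2161] rpy [-1.7994e+02 -3.0000e-02  9.7470e+01] slide [ 0.17 -0.49 11.61] dr [-0.06 -0.03  0.07]
(array([ 0.42207092, -0.06607019]), array([-0.1418258 ,  0.98989163]), array([ 0.4328061 , -0.13925417]), np.float64(0.41469811626012826), np.float64(0.03539758287104104)) [0.0349792  0.0385434  0.04229369] [ 2.97087333e-04  1.02907749e+00 -6.51298902e-02] [0.04692722 0.03172649 0.00321331]
```

View pics/w1.png

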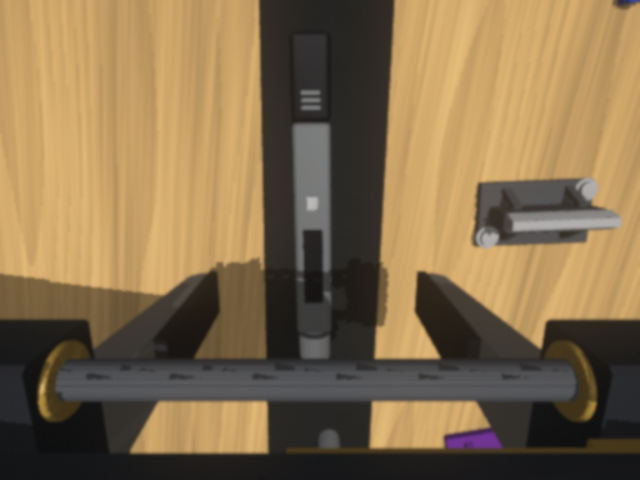

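The wrist view shows the housing from (311,123) to (314,333), and the steel rest's edge at about (512..620, 220).

Run:
```python
from h import *
f=np.load("pics/w.npz"); p,d=f["p"],f["d"]; c=vision.calibration("wrist"); W=cloud("wrist",d,c)
q=[ray("wrist",(u*.8,v*.8),.038,c)[:2] for u,v in ((311.5,123),(314.5,333))]; e=q[0]-q[1]
print(np.round(q,4).tolist(),"mid",np.mean(q,0).round(4),np.hypot(*e),np.degrees(np.arctan2(e[1],e[0])))
m=np.zeros(d.shape,bool); m[80:200,375:512]=1
for lo in (.054,.058):
  X=W[m&(W[...,2]>lo)&(W[...,2]<.07)]; a=pca(X); print(len(X),a,np.degrees(np.arctan2(a[1][1],a[1][0])),np.median(X[:,2]))
g=cv2.cvtColor(p,cv2.COLOR_RGB2GRAY)[160:196,440]; print(g.tolist())
X=W[m[:, :]&(W[...,2]>.028)&(W[...,2]<0)]
mm=(W[...,2]>.028)&(W[...,2]<.05); mm[:, :225]=0; mm[:,270:]=0; mm[250:]=0; mm[:100]=0
a=pca(W[mm]); print(a,np.degrees(np.arctan2(a[1][1],a[1][0])))
```

```text
[[0.414, -0.0057], [0.4422, -0.2023]] mid [ 0.4281 -0.104 ] 0.19865980609535094 98.15634004157764
1050 (array([ 0.64006288, -0.05954616]), array([-0.98515088, -0.17169084]), array([ 0.64154291, -0.06023817]), np.float64(0.0930815991310083), np.float64(0.014457641342248674)) -170.11385709282297 0.06014815912483362
777 (array([ 0.64079256, -0.0600147 ]), array([-0.98568703, -0.16858553]), array([ 0.64158996, -0.06010226]), np.float64(0.09295612091612065), np.float64(0.010930434961034914)) -170.29441121045232 0.06059222859326119
[85, 84, 80, 69, 58, 53, 53, 59, 77, 104, 124, 132, 133, 134, 135, 141, 154, 169, 175, 176, 175, 174, 167, 144, 108, 85, 83, 84, 83, 83, 83, 83, 84, 87, 103, 130]
(array([ 0.4251863 , -0.08773925]), array([-0.14161594,  0.98992168]), array([ 0.42561687, -0.093703  ]), np.float64(0.17478534306708074), np.float64(0.03392365977758882)) 98.14136446271924
```

Request:
jog_arm:
  slide:
    - [0.3, -0.4, 5]
    - [0.3, -0.4, 10]
    - [0.3, -0.4, 15]
    - [0.3, -0.4, 18]
    - [0.3, -0.4, 20]
    - [0.3, -0.4, 20.6]
    - [0.3, -0.4, 20.6]
    - [0.3, -0.4, 20.6]
  dr:
    - [0, 0, -0.6]
    - [0, 0, -0.6]
    - [0, 0, -0.6]
    - [0, 0, -0.6]
    - [0, 0, -0.6]
    - [0, 0, -0.6]
    - [0, 0, -0.6]
    - [0, 0, -0.6]
  grip: [1, 1, 1, 1, 1, 1, 1, 1]

```text
time: 2.9
ee_pos: [0.4266, -0.085, 0.0113]
tcp_rot: [3.14, -0.0, 1.712]
contact_force: [0.3, -1.4, 0.3]
width: 0.0921
finger_force: 0.0
```

```bash
cat >> h.py <<'E'
def feel(n=8):
    F,M=[],[]
    for i in range(n):
        s=robot.state(); F.append(s["contact_force"]); M.append(s["moment"]); vision.read_camera("wrist")
    s=robot.state(); R=Ro.from_euler("xyz",s["tcp_rot"]); y=np.radians(np.degrees(s["tcp_rot"][2])); x=np.array([np.sin(y),-np.cos(y),0])
    F,M=np.array(F),np.array(M)
    print("t",round(s["time"],2),"ee",s["ee_pos"].round(4),"rpy",np.degrees(s["tcp_rot"]).round(2),"w",s["width"].round(4),"ff",round(s["finger_force"],1),"F",F.mean(0).round(3),"sd",F.std(0).round(2),"M",M.mean(0).round(4),"sd",M.std(0).round(3),"M.toolY",(M@x).mean().round(4))
E
python3 -c "from h import *; feel()"
```

```text
Traceback (most recent call last):
  File "h.py", line 23, in feel
    print("t",round(s["time"],2),"ee",s["ee_pos"].round(4),"rpy",np.degrees(s["tcp_rot"]).round(2),"w",s["width"].round(4),"ff",round(s["finger_force"],1),"F",F.mean(0).round(3),"sd",F.std(0).round(2),"M",M.mean(0).round(4),"sd",M.std(0).round(3),"M.toolY",(M@x).mean().round(4))
                                                                                                       ^^^^^^^^^^^^^^^^
AttributeError: 'float' object has no attribute 'round'
```

```bash
sed -i 's/s\["width"\].round(4)/round(s["width"],4)/' h.py; python3 -c "from h import *; feel()"
```

```text
t 3.7 ee [ 0.4258 -0.0854  0.0105] rpy [-180.      0.     98.05] w 0.0919 ff 0.0 F [ 0.312 -0.145  0.163] sd [0.41 0.38 0.43] M [-0.0696  0.0398 -0.0067] sd [0.016 0.013 0.024] M.toolY -0.0634
```

Request:
jog_arm:
  slide:
    - [0, 0, 0.1]
    - [0, 0, 0.1]
    - [0, 0, 0.1]
    - [0, 0, 0.1]
    - [0, 0, 0.1]
    - [0, 0, 0.1]
    - [0, 0, 0.1]
    - [0, 0, 0.1]
  dr:
    - [0, 0, 0]
    - [0, 0, 0]
    - [0, 0, 0]
    - [0, 0, 0]
    - [0, 0, 0]
    - [0, 0, 0]
    - [0, 0, 0]
    - [0, 0, 0]
  grip: [0.3, 0.3, 0.3, 0.3, 0.3, 0.3, 0.3, 0.3]
  squeeze: 45

```text
time: 4.7
ee_pos: [0.4256, -0.0853, 0.0095]
tcp_rot: [-3.141, -0.0, 1.711]
contact_force: [-0.2, 0.0, 1.0]
width: 0.0336
finger_force: 45.0
```

Request:
jog_arm:
  slide:
    - [0, 0, -0.4]
    - [0, 0, -0.8]
    - [0, 0, -1.2]
    - [0, 0, -1.2]
    - [0, 0, -1.2]
  dr:
    - [0, 0, 0]
    - [0, 0, 0]
    - [0, 0, 0]
    - [0, 0, 0]
    - [0, 0, 0]
  grip: [0.3, 0.3, 0.3, 0.3, 0.3]

```text
time: 5.32
ee_pos: [0.4259, -0.0852, 0.0215]
tcp_rot: [3.142, -0.0, 1.711]
contact_force: [0.3, 0.7, -5.5]
width: 0.0337
finger_force: 45.0
```

```bash
python3 -c "
from h import *; feel()
p,d=vision.read_camera('side'); cv2.imwrite('pics/s2.png',cv2.resize(p[190:310,160:320,::-1],(800,600),interpolation=2))"
```

```text
t 5.72 ee [ 0.4258 -0.0854  0.0215] rpy [-180.      0.     98.05] w 0.0336 ff 45.0 F [-0.18  -0.187 -6.225] sd [0.76 0.46 0.49] M [0.0495 0.0508 0.0121] sd [0.023 0.035 0.024] M.toolY 0.0561
```

View pics/s2.png

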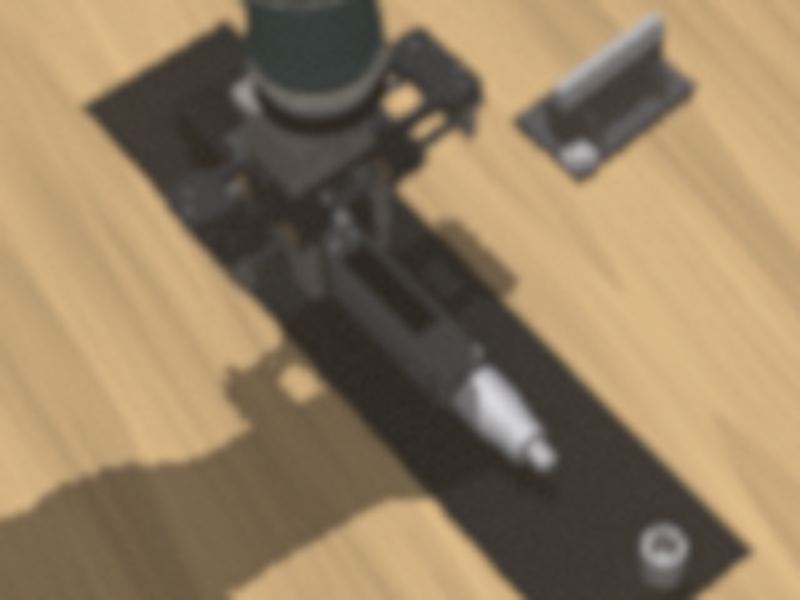

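It's lifted level and clear of the mat, with nothing disturbed. I'll check whether the moment reading drifts.

```bash
python3 -c "
from h import *; feel(6);feel(6)"
```

```text
t 6.08 ee [ 0.4259 -0.0853  0.0215] rpy [180.    -0.    98.05] w 0.0335 ff 45.0 F [ 0.13  -0.104 -6.516] sd [0.37 0.6  0.44] M [0.0433 0.0879 0.0179] sd [0.032 0.021 0.03 ] M.toolY 0.0551
t 6.38 ee [ 0.4259 -0.0853  0.0215] rpy [179.99   0.    98.05] w 0.0336 ff 45.0 F [ 0.168  0.151 -6.267] sd [0.63 0.27 0.42] M [ 0.0417  0.0788 -0.0285] sd [0.027 0.021 0.035] M.toolY 0.0523
```

Request:
jog_arm:
  slide:
    - [0, 0, -3]
    - [0, 0, -6]
    - [0, 0, -8]
    - [0.3, 4, -8]
    - [0.6, 9, -8]
    - [0.9, 14, -8]
    - [1.2, 18, -8]
    - [1.4, 20.6, -8]
    - [1.5, 21.6, -8]
    - [1.5, 21.6, -8]
  dr:
    - [0, 0, 0]
    - [0, 0, 0]
    - [0, 0, 0]
    - [0, 0, 0]
    - [0, 0, -0.5]
    - [0, 0, -1]
    - [0, 0, -1.5]
    - [0, 0, -1.75]
    - [0, 0, -1.75]
    - [0, 0, -1.75]
  grip: [0.3, 0.3, 0.3, 0.3, 0.3, 0.3, 0.3, 0.3, 0.3, 0.3]

```text
time: 7.62
ee_pos: [0.6368, -0.0403, 0.1008]
tcp_rot: [-3.14, -0.0, 1.742]
contact_force: [-0.3, 0.0, -6.7]
width: 0.0335
finger_force: 45.0
```

Request:
jog_arm:
  slide:
    - [0, 0, 1]
    - [0, 0, 2]
    - [0, 0, 2.6]
    - [0, 0, 2.6]
  dr:
    - [0, 0, 0]
    - [0, 0, 0]
    - [0, 0, 0]
    - [0, 0, 0]
  grip: [0.3, 0.3, 0.3, 0.3]

```text
time: 8.12
ee_pos: [0.637, -0.0402, 0.0747]
tcp_rot: [-3.14, -0.0, 1.742]
contact_force: [-0.7, -0.3, -5.3]
width: 0.0338
finger_force: 45.0
```

```bash
python3 -c "
from h import *; feel(6)
n=np.array([np.cos(np.radians(99.8)),np.sin(np.radians(99.8))]); go(list(np.array([.641,-.060])+.02*n)+[.0685],99.8)
for k in ('side','top'):
  p,d=vision.read_camera(k); np.savez(f'pics/{k}3.npz',p=p,d=d)
  if k=='side': cv2.imwrite('pics/s3.png',cv2.resize(p[150:270,210:370,::-1],(800,600),interpolation=2))"
```

```text
t 8.43 ee [ 0.6379 -0.0402  0.0759] rpy [179.96   0.    99.81] w 0.0338 ff 45.0 F [ 0.081 -0.171 -6.435] sd [0.41 0.46 0.76] M [0.0381 0.0656 0.006 ] sd [0.019 0.026 0.018] M.toolY 0.0487
t 8.43 ee [ 0.6379 -0.0402  0.0759] rpy [179.96   0.    99.81] slide [-0.   -0.03  0.74] dr [0.04 0.   0.01]
```

View pics/s3.png

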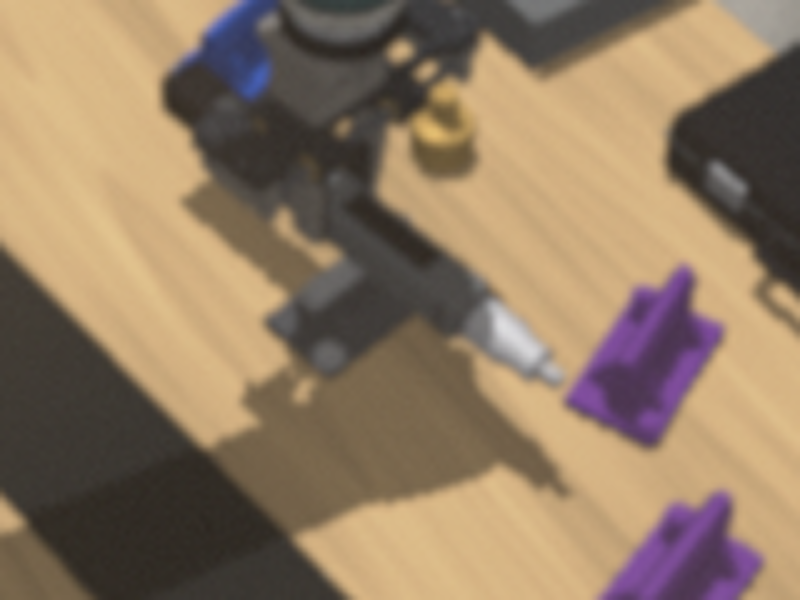

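The nutrunner hovers level and square over the grey rest. Lowering gently.

Request:
jog_arm:
  slide:
    - [0, 0, 0.3]
    - [0, 0, 0.6]
    - [0, 0, 0.75]
    - [0, 0, 0.85]
    - [0, 0, 0.85]
    - [0, 0, 0.85]
  dr:
    - [0, 0, 0]
    - [0, 0, 0]
    - [0, 0, 0]
    - [0, 0, 0]
    - [0, 0, 0]
    - [0, 0, 0]
  grip: [0.3, 0.3, 0.3, 0.3, 0.3, 0.3]

```text
time: 9.28
ee_pos: [0.6377, -0.0402, 0.0671]
tcp_rot: [3.141, 0.0, 1.742]
contact_force: [0.1, 0.0, -6.8]
width: 0.0337
finger_force: 45.0
```

Request:
jog_arm:
  slide:
    - [0, 0, 0.05]
    - [0, 0, 0.1]
    - [0, 0, 0.1]
  dr:
    - [0, 0, 0]
    - [0, 0, 0]
    - [0, 0, 0]
  grip: [0.3, 0.3, 0.3]

```text
time: 9.65
ee_pos: [0.6376, -0.0402, 0.066]
tcp_rot: [-3.142, 0.0, 1.742]
contact_force: [-0.5, 0.9, -6.3]
width: 0.0338
finger_force: 45.0
```

Request:
jog_arm:
  slide:
    - [0, 0, 0.03]
    - [0, 0, 0.05]
    - [0, 0, 0.05]
  dr:
    - [0, 0, 0]
    - [0, 0, 0]
    - [0, 0, 0]
  grip: [0.3, 0.3, 0.3]

```text
time: 10.02
ee_pos: [0.6377, -0.0402, 0.0656]
tcp_rot: [3.142, -0.0, 1.742]
contact_force: [-0.8, 0.4, -5.8]
width: 0.034
finger_force: 45.0
```

Request:
jog_arm:
  slide:
    - [0, 0, 0.03]
    - [0, 0, 0.05]
    - [0, 0, 0.05]
  dr:
    - [0, 0, 0]
    - [0, 0, 0]
    - [0, 0, 0]
  grip: [0.3, 0.3, 0.3]

```text
time: 10.4
ee_pos: [0.6377, -0.0402, 0.0656]
tcp_rot: [3.141, -0.0, 1.742]
contact_force: [-4.3, 0.7, 2.1]
width: 0.0339
finger_force: 45.0
```

```bash
python3 -c "
from h import *; feel(10)"
```

```text
t 10.9 ee [ 0.6377 -0.0402  0.0655] rpy [ 1.7999e+02 -2.0000e-02  9.9800e+01] w 0.0336 ff 45.0 F [-4.155  1.268  4.484] sd [0.98 0.62 1.28] M [ 0.0851  1.0032 -0.0501] sd [0.032 0.134 0.042] M.toolY 0.2547
```

It bears on the edge with about 11 N. The moment and force readings are consistent and put the centre of mass about 18 mm from the grip toward the head, which is close to the housing's middle. I'll relax the pressing and grip to feel the balance.

Request:
jog_arm:
  slide:
    - [0, 0, -0.03]
    - [0, 0, -0.03]
    - [0, 0, -0.03]
    - [0, 0, -0.03]
  dr:
    - [0, 0, 0]
    - [0, 0, 0]
    - [0, 0, 0]
    - [0, 0, 0]
  grip: [0.3, 0.3, 0.3, 0.3]
  squeeze: 45

```text
time: 11.4
ee_pos: [0.6377, -0.0401, 0.0655]
tcp_rot: [3.141, -0.0, 1.742]
contact_force: [-4.2, 1.8, 6.0]
width: 0.0337
finger_force: 45.0
```

```bash
python3 -c "
from h import *; feel(8)"
```

```text
t 11.8 ee [ 0.6377 -0.0402  0.0655] rpy [ 1.7999e+02 -1.0000e-02  9.9800e+01] w 0.034 ff 45.0 F [-4.439  1.477  5.646] sd [0.75 0.51 0.31] M [ 0.1195  1.091  -0.0712] sd [0.021 0.023 0.025] M.toolY 0.3035
```

Request:
jog_arm:
  slide:
    - [0, 0, 0]
    - [0, 0, 0]
    - [0, 0, 0]
    - [0, 0, 0]
  dr:
    - [0, 0, 0]
    - [0, 0, 0]
    - [0, 0, 0]
    - [0, 0, 0]
  grip: [0.3, 0.3, 0.3, 0.3]
  squeeze: 4

```text
time: 12.3
ee_pos: [0.6377, -0.0401, 0.0653]
tcp_rot: [3.141, -0.0, 1.742]
contact_force: [-3.0, 2.1, 2.6]
width: 0.034
finger_force: 4.0
```

```bash
python3 -c "
from h import *; feel(10)"
```

```text
t 12.8 ee [ 0.6377 -0.0401  0.0653] rpy [179.99  -0.    99.81] w 0.0336 ff 4.0 F [-2.746  1.334  2.236] sd [0.37 0.35 0.42] M [ 0.2696  0.6787 -0.0311] sd [0.037 0.051 0.038] M.toolY 0.3813
```

Request:
jog_arm:
  slide:
    - [0, 0, -0.05]
    - [0, 0, -0.05]
    - [0, 0, -0.05]
    - [0, 0, -0.05]
  dr:
    - [0, 0, 0]
    - [0, 0, 0]
    - [0, 0, 0]
    - [0, 0, 0]
  grip: [0.3, 0.3, 0.3, 0.3]

```text
time: 13.3
ee_pos: [0.6378, -0.0404, 0.0656]
tcp_rot: [3.141, 0.0, 1.742]
contact_force: [0.0, 0.7, -3.6]
width: 0.034
finger_force: 4.0
```

```bash
python3 -c "
from h import *; feel(8)"
```

```text
t 13.7 ee [ 0.6378 -0.0405  0.0658] rpy [1.7998e+02 3.0000e-02 9.9790e+01] w 0.0339 ff 4.0 F [ 0.117  0.221 -4.042] sd [0.25 0.42 0.46] M [0.0223 0.0147 0.0199] sd [0.076 0.078 0.037] M.toolY 0.0244
```

Nothing so far suggests more than a couple of mm of error. From the hover moment the centre of mass sits about 2 mm to the pack side of the edge, so I'll firm the grip and slide -2 mm.

Request:
jog_arm:
  slide:
    - [0, 0, 0]
    - [0, 0, 0]
    - [-0.1, 0, 0]
    - [-0.2, 0, 0]
    - [-0.2, 0, 0]
  dr:
    - [0, 0, 0]
    - [0, 0, 0]
    - [0, 0, 0]
    - [0, 0, 0]
    - [0, 0, 0]
  grip: [0.3, 0.3, 0.3, 0.3, 0.3]
  squeeze: 30

```text
time: 14.32
ee_pos: [0.6379, -0.0418, 0.0658]
tcp_rot: [-3.141, -0.001, 1.742]
contact_force: [0.4, 2.6, -3.1]
width: 0.0339
finger_force: 30.0
```

Request:
jog_arm:
  slide:
    - [0, 0, 0.02]
    - [0, 0, 0.02]
    - [0, 0, 0.02]
    - [0, 0, 0.02]
  dr:
    - [0, 0, 0]
    - [0, 0, 0]
    - [0, 0, 0]
    - [0, 0, 0]
  grip: [0.3, 0.3, 0.3, 0.3]
  squeeze: 3

```text
time: 14.82
ee_pos: [0.6379, -0.0419, 0.0659]
tcp_rot: [-3.142, -0.001, 1.742]
contact_force: [-2.3, 2.3, 1.5]
width: 0.034
finger_force: 3.0
```

```bash
cat >> h.py <<'E'
def tilt():
    # slope of the housing/pack/head top line from the side and top depth
    for k in ("side","top"):
        p,d=vision.read_camera(k); W=cloud(k,d); a=np.radians(99.8); n=np.array([np.cos(a),np.sin(a)]); t=np.array([n[1],-n[0]])
        r=W[...,:2]-[.641,-.060]; s=r@n; q=r@t; o=[]
        for lo,hi in ((-.098,-.05),(.07,.165)):
            m=(s>lo)&(s<hi)&(abs(q)<.012)&(W[...,2]>.07)&(W[...,2]<.125); o+=[int(m.sum()),np.median(W[m][:,2]).round(4) if m.any() else None]
        print(k,"head-side n,z; pack-side n,z",o)
E
python3 -c "
from h import *; feel(8); tilt()"
```

```text
t 15.22 ee [ 0.638  -0.0421  0.0657] rpy [180.   -0.   99.8] w 0.0342 ff 3.0 F [-2.518  3.219  2.293] sd [0.25 0.59 0.79] M [ 0.6858  0.6576 -0.0335] sd [0.021 0.033 0.03 ] M.toolY 0.7877
side head-side n,z; pack-side n,z [99, np.float64(0.0939), 81, np.float64(0.0954)]
top head-side n,z; pack-side n,z [109, np.float64(0.092), 140, np.float64(0.0934)]
```

Request:
jog_arm:
  slide:
    - [0, 0, 0]
  dr:
    - [0, 0, 0]
  grip: [0.45]

```text
time: 15.45
ee_pos: [0.6388, -0.0436, 0.0658]
tcp_rot: [3.14, 0.002, 1.741]
contact_force: [0.1, -1.1, -0.1]
width: 0.0405
finger_force: 0.0
```

```bash
python3 -c "
from h import *; s=robot.state(); print(s['time'],s['width'],s['contact_force']); tilt()"
```

```text
15.45 0.040546169957798785 [ 0.11296581 -1.11637891 -0.10404473]
side head-side n,z; pack-side n,z [96, np.float64(0.0957), 75, np.float64(0.0911)]
top head-side n,z; pack-side n,z [112, np.float64(0.0949), 141, np.float64(0.0884)]
```

With the grip opened the pack end sinks, so the pack side is heavy. I'm catching it at once.

Request:
jog_arm:
  slide:
    - [0, 0, 0]
    - [0, 0, 0]
    - [0, 0, 0]
  dr:
    - [0, 0, 0]
    - [0, 0, 0]
    - [0, 0, 0]
  grip: [0.3, 0.3, 0.3]
  squeeze: 40

```text
time: 15.92
ee_pos: [0.6383, -0.043, 0.0657]
tcp_rot: [3.141, 0.001, 1.741]
contact_force: [1.0, -1.3, -1.4]
width: 0.0333
finger_force: 40.0
```

```bash
python3 -c "
from h import *; feel(4); tilt()"
```

```text
t 16.12 ee [ 0.6382 -0.0428  0.0657] rpy [1.7997e+02 5.0000e-02 9.9780e+01] w 0.0337 ff 40.0 F [ 0.769 -1.983 -1.08 ] sd [0.17 0.65 0.44] M [-0.5444 -0.2345 -0.0058] sd [0.061 0.017 0.018] M.toolY -0.5763
side head-side n,z; pack-side n,z [100, np.float64(0.1001), 62, np.float64(0.0819)]
top head-side n,z; pack-side n,z [111, np.float64(0.099), 135, np.float64(0.0818)]
```

Request:
jog_arm:
  slide:
    - [0, 0, -0.7]
    - [0, 0, -1.4]
    - [0, 0, -1.5]
    - [0, 0, -1.5]
    - [0, 0, -1.5]
    - [0, 0, -1.5]
    - [0, 0, -1.5]
  dr:
    - [0, 0, 0]
    - [0, 0, 0]
    - [0, 2, 0]
    - [0, 4, 0]
    - [0, 5.7, 0]
    - [0, 5.7, 0]
    - [0, 5.7, 0]
  grip: [0.3, 0.3, 0.3, 0.3, 0.3, 0.3, 0.3]

```text
time: 17.1
ee_pos: [0.6379, -0.0423, 0.0804]
tcp_rot: [-3.141, -0.1, 1.742]
contact_force: [0.2, -1.0, -7.1]
width: 0.034
finger_force: 40.0
```

```bash
sed -i 's/<.125)/<.14)/' h.py; python3 -c "
from h import *; feel(14); tilt()
d=vision.read_camera('top')[1]; W=cloud('top',d); a=np.radians(99.8); n=np.array([np.cos(a),np.sin(a)]); t=np.array([n[1],-n[0]])
r=W[...,:2]-[.641,-.060]; s=r@n; q=r@t; m=(W[...,2]>.085)&(abs(q)<.014)&(abs(s)<.25); print('ends',s[m].min(),s[m].max())"
```

```text
t 17.8 ee [ 0.638  -0.0422  0.0806] rpy [180.   -5.7  99.8] w 0.034 ff 40.0 F [-0.113  0.107 -6.469] sd [0.49 0.61 0.45] M [-0.2056  0.0162  0.0086] sd [0.029 0.022 0.034] M.toolY -0.1999
side head-side n,z; pack-side n,z [101, np.float64(0.1055), 99, np.float64(0.1095)]
top head-side n,z; pack-side n,z [29, np.float64(0.103), 225, np.float64(0.1078)]
ends -0.1687613843868141 0.17324869020738878
```

Caught and relevelled about 15 mm above the edge. The tilt rate puts the centre of mass about 8–9 mm to the pack side of the edge. I'll shift 9 mm toward the head (-n), trim 0.8°, and lower.

Request:
jog_arm:
  slide:
    - [-0.5, 0, -0.05]
    - [-0.9, 0, -0.09]
    - [-0.9, 0, -0.09]
    - [-0.95, 0, 0.4]
    - [-1, 0, 0.9]
    - [-1.02, 0, 1.1]
    - [-1.02, 0, 1.1]
    - [-1.02, 0, 1.1]
  dr:
    - [0, -0.4, 0]
    - [0, -0.8, 0]
    - [0, -0.8, 0]
    - [0, -0.8, 0]
    - [0, -0.8, 0]
    - [0, -0.8, 0]
    - [0, -0.8, 0]
    - [0, -0.8, 0]
  grip: [0.3, 0.3, 0.3, 0.3, 0.3, 0.3, 0.3, 0.3]

```text
time: 18.95
ee_pos: [0.6397, -0.0512, 0.0688]
tcp_rot: [3.141, -0.085, 1.742]
contact_force: [-0.1, -0.3, -5.5]
width: 0.034
finger_force: 40.0
```

```bash
python3 -c "
from h import *; feel(5); tilt()"
```

```text
t 19.2 ee [ 0.6396 -0.0511  0.0688] rpy [179.98  -4.9   99.81] w 0.0337 ff 40.0 F [-0.104 -0.035 -6.26 ] sd [0.3  0.48 0.42] M [-0.1784  0.0271 -0.0133] sd [0.026 0.022 0.011] M.toolY -0.1711
side head-side n,z; pack-side n,z [101, np.float64(0.0966), 106, np.float64(0.0959)]
top head-side n,z; pack-side n,z [20, np.float64(0.094), 222, np.float64(0.095)]
```

Request:
jog_arm:
  slide:
    - [0, 0, 0.1]
    - [0, 0, 0.15]
    - [0, 0, 0.2]
    - [0, 0, 0.2]
    - [0, 0, 0.2]
  dr:
    - [0, 0.4, 0]
    - [0, 0.4, 0]
    - [0, 0.4, 0]
    - [0, 0.4, 0]
    - [0, 0.4, 0]
  grip: [0.3, 0.3, 0.3, 0.3, 0.3]

```text
time: 19.92
ee_pos: [0.6395, -0.0512, 0.0671]
tcp_rot: [3.141, -0.092, 1.742]
contact_force: [-2.2, -0.8, -1.2]
width: 0.0339
finger_force: 40.0
```

Request:
jog_arm:
  slide:
    - [0, 0, 0.03]
    - [0, 0, 0.05]
    - [0, 0, 0.05]
  dr:
    - [0, 0, 0]
    - [0, 0, 0]
    - [0, 0, 0]
  grip: [0.3, 0.3, 0.3]

```text
time: 20.3
ee_pos: [0.6395, -0.0512, 0.067]
tcp_rot: [3.141, -0.093, 1.742]
contact_force: [-5.0, -0.5, 6.0]
width: 0.0338
finger_force: 40.0
```

Request:
jog_arm:
  slide:
    - [0, 0, -0.05]
    - [0, 0, -0.05]
    - [0, 0, -0.05]
    - [0, 0, -0.05]
  dr:
    - [0, 0, 0]
    - [0, 0, 0]
    - [0, 0, 0]
    - [0, 0, 0]
  grip: [0.3, 0.3, 0.3, 0.3]
  squeeze: 3

```text
time: 20.8
ee_pos: [0.6395, -0.051, 0.0668]
tcp_rot: [3.142, -0.092, 1.742]
contact_force: [-4.2, -1.8, 4.6]
width: 0.0338
finger_force: 3.0
```

```bash
python3 -c "
from h import *; feel(4); tilt()"
```

```text
t 21.0 ee [ 0.6395 -0.051   0.0668] rpy [180.   -5.3  99.8] w 0.0336 ff 3.0 F [-4.317 -1.513  4.662] sd [0.3  0.52 0.44] M [-0.4038  1.0715  0.0533] sd [0.011 0.022 0.021] M.toolY -0.2155
side head-side n,z; pack-side n,z [99, np.float64(0.0946), 106, np.float64(0.0937)]
top head-side n,z; pack-side n,z [13, np.float64(0.0918), 217, np.float64(0.0923)]
```

Request:
jog_arm:
  slide:
    - [0, 0, 0]
  dr:
    - [0, 0, 0]
  grip: [0.45]

```text
time: 21.22
ee_pos: [0.6407, -0.0503, 0.0666]
tcp_rot: [3.139, -0.092, 1.742]
contact_force: [-0.8, 0.5, 0.4]
width: 0.0407
finger_force: 0.0
```

```bash
python3 -c "
from h import *; tilt()"
```

```text
side head-side n,z; pack-side n,z [102, np.float64(0.0933), 104, np.float64(0.0961)]
top head-side n,z; pack-side n,z [16, np.float64(0.0909), 214, np.float64(0.0967)]
```

```bash
python3 -c "
from h import *; tilt()"
```

```text
side head-side n,z; pack-side n,z [101, np.float64(0.0907), 110, np.float64(0.1007)]
top head-side n,z; pack-side n,z [16, np.float64(0.0852), 219, np.float64(0.1025)]
```

Now the head end is heavy at a similar rate, so the balance point lies about midway. Catching again.

Request:
jog_arm:
  slide:
    - [0, 0, 0]
    - [0, 0, 0]
    - [0, 0, 0]
  dr:
    - [0, 0, 0]
    - [0, 0, 0]
    - [0, 0, 0]
  grip: [0.3, 0.3, 0.3]
  squeeze: 40

```text
time: 21.8
ee_pos: [0.6397, -0.051, 0.0666]
tcp_rot: [3.141, -0.092, 1.742]
contact_force: [1.0, -0.3, -0.5]
width: 0.0338
finger_force: 40.0
```

```bash
python3 -c "
from h import *; feel(2); tilt()"
```

```text
t 21.9 ee [ 0.6397 -0.051   0.0666] rpy [179.97  -5.28  99.8 ] w 0.0339 ff 40.0 F [ 0.639 -0.573 -1.65 ] sd [0.36 0.22 1.16] M [-0.1986 -0.1704 -0.0282] sd [0.027 0.017 0.003] M.toolY -0.2247
side head-side n,z; pack-side n,z [113, np.float64(0.0817), 139, np.float64(0.1197)]
top head-side n,z; pack-side n,z [12, np.float64(0.0748), 210, np.float64(0.1184)]
```

Request:
jog_arm:
  slide:
    - [0.1, 0, -1]
    - [0.19, 0, -2]
    - [0.19, 0, -2]
    - [0.19, 0, -2]
    - [0.19, 0, -2]
    - [0.19, 0, -2]
    - [0.19, 0, -2]
  dr:
    - [0, 0, 0]
    - [0, 0, 0]
    - [0, -4, 0]
    - [0, -8, 0]
    - [0, -11, 0]
    - [0, -11, 0]
    - [0, -11, 0]
  grip: [0.3, 0.3, 0.3, 0.3, 0.3, 0.3, 0.3]

```text
time: 22.88
ee_pos: [0.6394, -0.0511, 0.087]
tcp_rot: [3.142, 0.099, 1.741]
contact_force: [0.7, -1.3, -6.6]
width: 0.0337
finger_force: 40.0
```

```bash
cat >> h.py <<'E'
def slope(k="side"):
    # line fit of height along the whole nutrunner's upper side, gripper zone left out
    p,d=vision.read_camera(k); W=cloud(k,d); a=np.radians(99.8); n=np.array([np.cos(a),np.sin(a)]); t=np.array([n[1],-n[0]])
    r=W[...,:2]-[.641,-.060]; s=r@n; q=r@t
    m=(((s>-.09)&(s<-.03))|((s>.075)&(s<.16)))&(abs(q)<.011)&(W[...,2]>.07)&(W[...,2]<.15)
    c=np.polyfit(s[m],W[m][:,2],1); e=abs(W[m][:,2]-np.polyval(c,s[m]))<.004; c=np.polyfit(s[m][e],W[m][e][:,2],1); print(k,"slope deg",np.degrees(c[0]).round(2),"z0",c[1].round(4),e.sum())
E
python3 -c "
from h import *; feel(3); tilt(); slope(); slope(); slope('top')"
```

```text
t 23.02 ee [ 0.6395 -0.0519  0.087 ] rpy [179.99   5.68  99.71] w 0.0339 ff 40.0 F [ 0.735 -0.583 -6.238] sd [0.32 0.53 0.22] M [0.2342 0.1058 0.0054] sd [0.014 0.03  0.023] M.toolY 0.2487
side head-side n,z; pack-side n,z [101, np.float64(0.1162), 73, np.float64(0.1197)]
top head-side n,z; pack-side n,z [117, np.float64(0.1148), 70, np.float64(0.1194)]
side slope deg 0.82 z0 0.1184 155
side slope deg 0.77 z0 0.1181 173
top slope deg 0.78 z0 0.1163 143
```

Request:
jog_arm:
  slide:
    - [0.3, 0, -0.03]
    - [0.58, 0, -0.06]
    - [0.58, 0, -0.06]
    - [0.68, 0, 0.9]
    - [0.75, 0, 1.6]
    - [0.78, 0, 1.9]
    - [0.78, 0, 1.9]
    - [0.78, 0, 1.9]
  dr:
    - [0, -0.4, 0]
    - [0, -0.4, 0]
    - [0, -0.4, 0]
    - [0, -0.4, 0]
    - [0, -0.4, 0]
    - [0, -0.4, 0]
    - [0, -0.4, 0]
    - [0, -0.4, 0]
  grip: [0.3, 0.3, 0.3, 0.3, 0.3, 0.3, 0.3, 0.3]

```text
time: 24.28
ee_pos: [0.6387, -0.0452, 0.0672]
tcp_rot: [3.141, 0.107, 1.742]
contact_force: [0.5, -0.4, -6.7]
width: 0.0336
finger_force: 40.0
```

```bash
python3 -c "
from h import *; feel(2); slope(); slope(); slope('top')"
```

```text
t 24.38 ee [ 0.6387 -0.0451  0.0673] rpy [179.97   6.1   99.8 ] w 0.034 ff 40.0 F [-0.143 -0.244 -6.579] sd [0.61 0.11 0.08] M [0.3114 0.0837 0.009 ] sd [0.004 0.007 0.029] M.toolY 0.3211
side slope deg 0.27 z0 0.0981 154
side slope deg 0.47 z0 0.0983 151
top slope deg 0.47 z0 0.0972 128
```

Request:
jog_arm:
  slide:
    - [-0.02, 0, 0.1]
    - [-0.02, 0, 0.2]
    - [-0.02, 0, 0.3]
    - [-0.02, 0, 0.3]
    - [-0.02, 0, 0.3]
  dr:
    - [0, 0, 0]
    - [0, 0, 0]
    - [0, 0, 0]
    - [0, 0, 0]
    - [0, 0, 0]
  grip: [0.3, 0.3, 0.3, 0.3, 0.3]

```text
time: 25.15
ee_pos: [0.6386, -0.0456, 0.0641]
tcp_rot: [3.142, 0.106, 1.742]
contact_force: [-0.2, -0.5, -7.0]
width: 0.0336
finger_force: 40.0
```

Request:
jog_arm:
  slide:
    - [0, 0, 0.03]
    - [0, 0, 0.05]
    - [0, 0, 0.05]
  dr:
    - [0, 0, 0]
    - [0, 0, 0]
    - [0, 0, 0]
  grip: [0.3, 0.3, 0.3]

```text
time: 25.52
ee_pos: [0.6386, -0.0456, 0.064]
tcp_rot: [3.142, 0.106, 1.742]
contact_force: [-1.4, 0.4, -0.4]
width: 0.0336
finger_force: 40.0
```

It now bears on the edge with its full weight. I'll soften the grip and try again.

Request:
jog_arm:
  slide:
    - [0, 0, 0]
    - [0, 0, 0]
  dr:
    - [0, 0, 0]
    - [0, 0, 0]
  grip: [0.3, 0.3]
  squeeze: 3

```text
time: 25.78
ee_pos: [0.6386, -0.0456, 0.064]
tcp_rot: [3.141, 0.106, 1.742]
contact_force: [-2.2, 0.5, 0.8]
width: 0.0339
finger_force: 3.0
```

```bash
python3 -c "
from h import *; feel(2); slope(); slope('top')"
```

```text
t 25.88 ee [ 0.6386 -0.0456  0.0639] rpy [179.99   6.09  99.8 ] w 0.034 ff 3.0 F [-2.56   1.008  1.71 ] sd [0.35 0.52 0.95] M [ 0.2316  0.7921 -0.0824] sd [0.012 0.004 0.033] M.toolY 0.3631
side slope deg 0.74 z0 0.0949 155
top slope deg 0.67 z0 0.0939 112
```

Request:
jog_arm:
  slide:
    - [0, 0, 0]
  dr:
    - [0, 0, 0]
  grip: [0.45]

```text
time: 26.1
ee_pos: [0.6398, -0.0461, 0.0641]
tcp_rot: [3.139, 0.108, 1.742]
contact_force: [-0.5, 0.3, -0.6]
width: 0.041
finger_force: 0.0
```

```bash
python3 -c "
from h import *; slope(); slope('top'); slope()"
```

```text
side slope deg -0.15 z0 0.095 155
top slope deg -0.38 z0 0.0934 123
side slope deg -0.98 z0 0.0948 142
```

```bash
python3 -c "
from h import *; slope(); slope()"
```

```text
side slope deg -0.95 z0 0.0945 148
side slope deg -0.73 z0 0.0949 151
```

```bash
python3 -c "
from h import *
for i in range(5): slope()"
```

```text
side slope deg -0.33 z0 0.095 153
side slope deg 0.07 z0 0.0949 153
side slope deg 0.27 z0 0.0951 148
side slope deg 0.23 z0 0.095 147
side slope deg 0.32 z0 0.0949 152
```

It rocked back and settled level, so it balances. I'll open the gripper fully and withdraw along the tool axis.

Request:
jog_arm:
  slide:
    - [0, 0, 0]
    - [0, 0, 0]
    - [0, 0, 0]
    - [0, 0, -1]
    - [0, 0, -3]
    - [0, 0, -6]
    - [0, 0, -10]
    - [0, 0, -14]
    - [0, 0, -16]
    - [0, 0, -16]
  dr:
    - [0, 0, 0]
    - [0, 0, 0]
    - [0, 0, 0]
    - [0, 0, 0]
    - [0, 0, 0]
    - [0, 0, 0]
    - [0, 0, 0]
    - [0, 0, 0]
    - [0, 0, 0]
    - [0, 0, 0]
  grip: [0.6, 0.8, 0.9, 0.9, 0.9, 0.9, 0.9, 0.9, 0.9, 0.9]

```text
time: 27.85
ee_pos: [0.6364, -0.0286, 0.2244]
tcp_rot: [3.138, 0.106, 1.742]
contact_force: [-0.4, -0.0, -0.6]
width: 0.0825
finger_force: 0.0
```

```bash
python3 -c "
from h import *
for i in range(3): slope()
slope('top')
p,d=vision.read_camera('side'); cv2.imwrite('pics/s9.png',cv2.resize(p[120:300,200:440,::-1],(800,600),interpolation=2)); print(robot.state()['time'],robot.state()['contact_force'])"
```

```text
side slope deg -0.46 z0 0.0948 213
side slope deg 0.09 z0 0.0948 208
side slope deg 0.3 z0 0.0943 216
top slope deg 4.99 z0 0.0985 105
28.1 [ 0.58114107 -0.80024004  0.00438991]
```

View pics/s9.png

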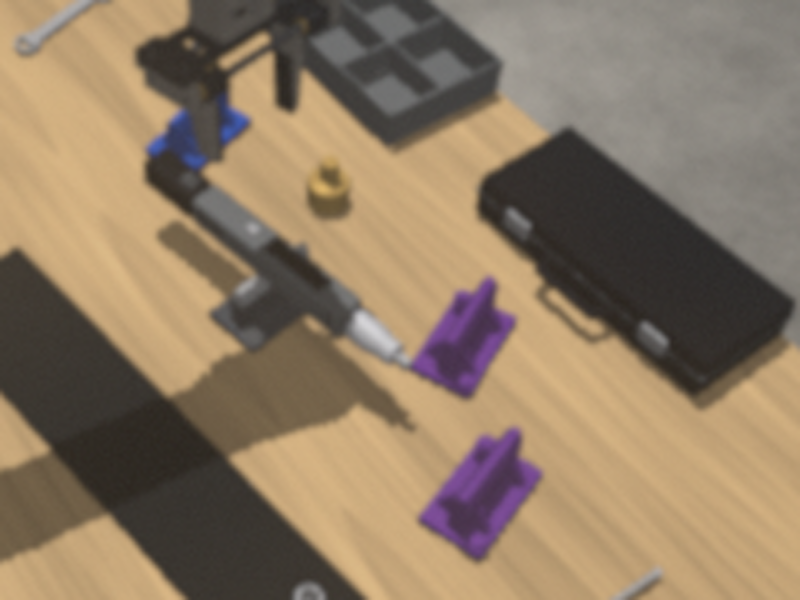

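The picture shows the nutrunner lying level on the grey rest, with the gripper clear above. I'll let it settle, check, and hand in.

Request:
jog_arm:
  slide:
    - [0, 0, -2]
    - [0, 0, -2]
    - [0, 0, -2]
    - [0, 0, -2]
    - [0, 0, -2]
    - [0, 0, -2]
    - [0, 0, -2]
    - [0, 0, -2]
    - [0, 0, -2]
    - [0, 0, -2]
  dr:
    - [0, 0, 0]
    - [0, 0, 0]
    - [0, 0, 0]
    - [0, 0, 0]
    - [0, 0, 0]
    - [0, 0, 0]
    - [0, 0, 0]
    - [0, 0, 0]
    - [0, 0, 0]
    - [0, 0, 0]
  grip: [0.9, 0.9, 0.9, 0.9, 0.9, 0.9, 0.9, 0.9, 0.9, 0.9]

```text
time: 29.35
ee_pos: [0.6354, -0.0268, 0.2426]
tcp_rot: [3.142, 0.106, 1.742]
contact_force: [0.0, -0.2, 0.0]
width: 0.0827
finger_force: 0.0
```

```bash
python3 -c "
from h import *
for i in range(12): slope()"
```

```text
side slope deg -0.11 z0 0.0945 215
side slope deg 0.04 z0 0.0943 211
side slope deg -0.24 z0 0.0944 211
side slope deg -0.59 z0 0.0945 218
side slope deg -0.8 z0 0.0945 217
side slope deg -0.76 z0 0.0947 208
side slope deg -0.49 z0 0.0946 224
side slope deg -0.18 z0 0.0944 202
side slope deg -0.09 z0 0.0946 215
side slope deg -0.07 z0 0.0948 203
side slope deg -0.26 z0 0.0949 202
side slope deg -0.44 z0 0.0946 210
```

A slight rocking remains, so I'll wait for it to die down.

Request:
jog_arm:
  slide:
    - [0, 0, 0]
    - [0, 0, 0]
    - [0, 0, 0]
    - [0, 0, 0]
    - [0, 0, 0]
    - [0, 0, 0]
    - [0, 0, 0]
    - [0, 0, 0]
    - [0, 0, 0]
    - [0, 0, 0]
  dr:
    - [0, 0, 0]
    - [0, 0, 0]
    - [0, 0, 0]
    - [0, 0, 0]
    - [0, 0, 0]
    - [0, 0, 0]
    - [0, 0, 0]
    - [0, 0, 0]
    - [0, 0, 0]
    - [0, 0, 0]
  grip: [0.9, 0.9, 0.9, 0.9, 0.9, 0.9, 0.9, 0.9, 0.9, 0.9]

```text
time: 31.2
ee_pos: [0.6353, -0.0268, 0.2426]
tcp_rot: [-3.142, 0.106, 1.742]
contact_force: [0.1, -0.8, 0.2]
width: 0.0829
finger_force: 0.0
```

Request:
jog_arm:
  slide:
    - [0, 0, 0]
    - [0, 0, 0]
    - [0, 0, 0]
    - [0, 0, 0]
    - [0, 0, 0]
    - [0, 0, 0]
    - [0, 0, 0]
    - [0, 0, 0]
    - [0, 0, 0]
    - [0, 0, 0]
  dr:
    - [0, 0, 0]
    - [0, 0, 0]
    - [0, 0, 0]
    - [0, 0, 0]
    - [0, 0, 0]
    - [0, 0, 0]
    - [0, 0, 0]
    - [0, 0, 0]
    - [0, 0, 0]
    - [0, 0, 0]
  grip: [0.9, 0.9, 0.9, 0.9, 0.9, 0.9, 0.9, 0.9, 0.9, 0.9]

```text
time: 32.45
ee_pos: [0.6353, -0.0268, 0.2426]
tcp_rot: [3.142, 0.106, 1.742]
contact_force: [0.0, -1.0, -0.0]
width: 0.0827
finger_force: 0.0
```

Request:
jog_arm:
  slide:
    - [0, 0, 0]
    - [0, 0, 0]
    - [0, 0, 0]
    - [0, 0, 0]
    - [0, 0, 0]
    - [0, 0, 0]
    - [0, 0, 0]
    - [0, 0, 0]
    - [0, 0, 0]
    - [0, 0, 0]
  dr:
    - [0, 0, 0]
    - [0, 0, 0]
    - [0, 0, 0]
    - [0, 0, 0]
    - [0, 0, 0]
    - [0, 0, 0]
    - [0, 0, 0]
    - [0, 0, 0]
    - [0, 0, 0]
    - [0, 0, 0]
  grip: [0.9, 0.9, 0.9, 0.9, 0.9, 0.9, 0.9, 0.9, 0.9, 0.9]

```text
time: 33.7
ee_pos: [0.6354, -0.0268, 0.2426]
tcp_rot: [3.142, 0.106, 1.742]
contact_force: [0.2, -0.5, 0.5]
width: 0.0829
finger_force: 0.0
```

```bash
python3 -c "
from h import *
for i in range(14): slope()"
```

```text
side slope deg -0.45 z0 0.0947 203
side slope deg -0.53 z0 0.0945 219
side slope deg -0.48 z0 0.0943 203
side slope deg -0.35 z0 0.0945 210
side slope deg -0.48 z0 0.0949 207
side slope deg -0.33 z0 0.0948 208
side slope deg -0.44 z0 0.0948 212
side slope deg -0.59 z0 0.095 212
side slope deg -0.38 z0 0.0947 216
side slope deg -0.47 z0 0.0945 204
side slope deg -0.64 z0 0.0948 201
side slope deg -0.5 z0 0.0945 215
side slope deg -0.52 z0 0.0949 214
side slope deg -0.29 z0 0.0947 211
```

```bash
python3 -c "
from rig import robot; print(robot.hand_in())"
```

```text
the job is handed in; nothing more can be done
None
```

The job is handed in: the nutrunner lies level and still on the steel edge with the gripper clear, but finding the balance point took two brief trial releases, each of which tipped and was re-gripped before an end touched the bench, rather than keeping hold throughout.

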